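Swing the bench magnifier up out of the way

TASK

Push the counterweighted magnifier up by its crossbar, from underneath, until it tips over its balance point and stays raised by itself against its rear stop, then move clear of it. Only push it with closed fingers or their outside: do not take hold of it, do not force or fling it, and leave the dish, jar and vial where they stand.

Things in the scene. Friction and masses are not known exactly. Their poses are not given: they have to be found in the camera images.
- magnifier (a joint): Swing of the magnifier arm about its level hinge, rad. 0: lowered on its front stop (the start), the arm sloping up 0.40 rad from hinge to crossbar; slope = 0.40 + value. It grows as the bar goes up and back; 1.5 is the rear stop. Balance point 0.56: below it sinks back, beyond it falls on to the rear stop by itself in 1 to 2 s. Raising it slowly by the bar takes 1 to 2 N with the damping (0.15 N m s/rad).
- grip_bar (a point): Centre of the steel crossbar at the magnifier's free end, the place to push: 14 mm thick, 120 mm long, level, parallel to the hinge, 210 mm from it, 192 mm above the table when lowered; free space below and in front. Behind it the black round lens frame, 100 mm across, 16 mm thick, centre 150 mm from the hinge. Axes: y along the bar, x from bar to hinge, z square to the lens, upward.
- pivot (a point): Middle of the hinge axis, 110 mm above the table, between two grey uprights of a heavy fixed stand (base 170 x 150 mm). Axes: z up, y along the hinge, x level, away from the lowered crossbar, which lies on the -x side, towards the robot. A dark steel counterweight (42 mm thick, 46 mm wide) rides 70 mm from the hinge, above and behind it when the magnifier is lowered.
- dish_mid (a point): Centre of a flat round glass dish, 84 mm across and 14 mm high, loose on the table under the lens. Bystander: leave alone.
- jar_mid (a point): Centre of a brown glass jar with a black cap, 56 mm across and 85 mm high, standing loose on the table on one side of the magnifier's free end. Bystander: leave alone.
- vial_mid (a point): Centre of a small clear vial with a white cap, 30 mm across and 60 mm high, standing loose on the table on the other side. Bystander: leave alone.

How it is judged:
By the outcome, as a careful person would: the job done as asked, in the order asked, and still so for the second after the job is handed in, with the robot touching nothing.
It also fails if it takes over 45 s, if anything falls off the work surface, if the arm or the gripper's body presses on something with over 40 N, if the wrist force passes 120 N, or if a joint passes its speed limit or range.

ROBOT

A 6-joint arm with a two-finger parallel gripper is mounted at the origin on the work surface. World frame = base frame: x ahead of the robot, y to its left, z up, the work surface at z = 0. Lengths are in mm, angles in degrees, forces in N, time in s.
With the tool pointing down it reaches from about 350 to 850 mm from the base axis. Payload 8.1 kg.
Tool frame: the origin (TCP) lies midway between the tips of the shut fingers; the grasp point (between the pads) lies 19 mm behind it (r.grasp_offset is the distance from the TCP to the grasp point, in mm); z points along the fingers, x is the direction in which the jaws open and shut, and the axes are right-handed (so a half turn about z gives the same grasp; the last joint's range is limited). The gripper opens to 85 mm and grips with 20 to 120 N. Pads are 22 mm wide; open, the fingers measure 114 mm over their backs; the gripper's body (76 mm by 85 mm) begins 54 mm behind the grasp point. The pads swing forward as they close: fully open they stand 13 mm farther back than shut.
Start: joints at [71.711, 7.471, 85.268, -0, 87.261, -4.893], TCP at [138.983, 583.686, 231.292] pointing down, gripper open.
Joint ranges: [-169.43, 169.43], [-51.17, 129.36], [1.28, 143.12], [-76.62, 256.62], [0, 156.53], [-152.29, 152.29]. Speed limits (degrees/s): [136.94, 136.94, 159.86, 180, 180, 180].

INTERFACE

Orientations are given as [roll, pitch, yaw] about the fixed x, y, z axes, in that order (R = Rz(yaw) Ry(pitch) Rx(roll)).
In Python, from bench import r, optics, hand_in gives the robot as it stands.
- The arm moves only by the shell command python3 -m pendant 'ROWS' [FORCE]. ROWS is JSON, a list of rows, each a list of 5 numbers: the opening, from 0 (shut) to 1 (fully open), then the shift along the tool's x, y, z in mm, then the turn about the tool's z in degrees. A call has 1 to 10 rows; each row shifts and turns the commanded pose from where the row before left it, along the tool's axes as they then stand; what a row does not reach is not made up. A row lasts 1/10 s, in which the tool goes at most 50 mm and 8.59 degrees, less where a joint would pass 70% of its speed; a pose out of reach is approached as far as the arm can. A call with a gripper value outside its range is refused whole. The fingers move at their own pace and stop on an object; FORCE is the grip in N (left out, the last holds). Time passes only in rows, so rows that do not move let the fingers close. It gives the time, the measured TCP pose, the force and the opening at its end, in the units of the state.
- r.sense(): the state, without advancing time (a new reading comes with each control period).
- optics.snapshot(name): name is "scene" or "side" or "wrist"; returns (picture, depth): 480x640x3 uint8, blue, green, red; 480x640 float32, mm along the optical axis (not along the pixel's ray), 0 where there is no reading.
- optics.camera_params(name): a dict with "camera_matrix" (3x3 intrinsics, pixels), "eye" and "orientation" of the camera in the world. Camera axes: x right, y down, z forward; pixel columns grow to the right and rows downward; lengths in mm; the calibration is good to about 2 mm. A picture is of the moment at which its call begins: read the wrist's pose just before it. camera_params takes no time and is no camera call; for the wrist camera it gives the pose at the moment of the call.
- hand_in(): hands the job in, once; it reports no verdict.
Trained networks look in the newest picture that a camera, given by its name, has taken for a name from the list of things; names that differ only in an ending like _2 or _b are one class to them, and where a whole thing is asked for, a point or a joint stands for the part that bears it (a point fixed in the world has none). Each returns a list of dicts, best first, with "score" (0 to 1); they miss things now and then, are a little off and sometimes report something else, mostly with a low value. They report only what shows in the picture. A call takes as long as a camera call.
- optics.search_frame(camera, query): "at" ([x, y, z] in mm, in world coordinates, good to about 4 mm: the middle of the surface that is visible of it).
The state is a dict: "time": time; "joint_pos": joint angles; "qd": joint speeds; "joint_efforts": joint torques, N m; "tool_pos": TCP position; "tcp_rot": TCP orientation; "ft_force": force on the tool from outside, world axes, zero at the start; "wrist_torque": the same for the moment, N m; "finger_gap": finger opening in mm.
Only numpy, scipy, OpenCV 4.12 (cv2) and the standard library are available. Lean on these libraries where they do the work, as an engineer would, in place of code of your own. Each camera call takes 0.05 s, during which the arm holds its last target. There are 200 camera calls.

## Working session

There is one attempt and no reset: what is moved stays moved. The work goes in short steps, Python scripts to look and compute and a shell command to move; the robot and the scene stay as the last step left them, time stands still between calls to the robot, and variables do not carry over. Pictures are saved under pics/ and viewed, about 8 in all and at most 12, crops included, and the job is handed in when it is done.

```bash
mkdir -p pics; python3 - <<'E'
from bench import r,optics
import cv2
print(r.sense())
for c in("scene","side"):
    p,d=optics.snapshot(c); cv2.imwrite(f"pics/{c}0.png",p)
    k=optics.camera_params(c);print(c,k)
    for n in("magnifier","grip_bar","pivot","dish_mid","jar_mid","vial_mid"):
        print(n,[(x['at'],round(x['score'],2)) for x in optics.search_frame(c,n)][:2])
E
```

```text
{'time': 0.0, 'joint_pos': array([ 7.17128616e+01,  7.51334560e+00,  8.53297675e+01, -6.08797714e-04,
        8.72607471e+01, -4.89304413e+00]), 'qd': array([ 0.02313475,  0.11003178, -0.04568518, -0.11887092,  0.00038929,
        0.01403074]), 'joint_efforts': array([ 2.66584226e-03, -5.69408834e+01, -5.00549591e+01,  1.08050128e-05,
        1.49672624e-02,  4.32974147e-06]), 'tool_pos': array([138.79875277, 583.16455681, 230.2581178 ]), 'tcp_rot': array([-1.79991747e+02,  1.03533537e-01,  7.66059428e+01]), 'ft_force': array([-0.78785265, -0.43662178,  0.30486575]), 'wrist_torque': array([-0.01849187,  0.02284373,  0.0266808 ]), 'finger_gap': 85.44403915837712}
scene {'camera_matrix': array([[589.9726707 ,   0.        , 318.46619451],
       [  0.        , 589.9726707 , 230.16111909],
       [  0.        ,   0.        ,   1.        ]]), 'eye': array([1314.88905398, -304.45104606,  679.87473237]), 'orientation': array([-127.06019065,   -0.46083709,   64.0479617 ])}
magnifier [([652.5, 78.1, 170.8], 0.89)]
grip_bar [([657.6, 77.3, 172.0], 0.59)]
pivot []
dish_mid [([628.8, 89.5, 16.8], 0.66)]
jar_mid [([641.7, 233.4, 62.0], 0.61)]
vial_mid [([586.8, -54.9, 34.9], 0.62)]
side {'camera_matrix': array([[537.73737212,   0.        , 315.4875358 ],
       [  0.        , 537.73737212, 236.09805955],
       [  0.        ,   0.        ,   1.        ]]), 'eye': array([181.84066034, 544.37961444, 789.92526484]), 'orientation': array([-133.09700187,   -0.26377655, -134.57816836])}
magnifier [([637.3, 89.0, 178.7], 0.72)]
grip_bar [([633.6, 91.8, 175.7], 0.74)]
pivot [([750.6, 102.4, 63.8], 0.56), ([572.9, -49.5, 35.5], 0.36)]
dish_mid [([617.9, 94.9, 7.9], 0.67)]
jar_mid [([611.6, 258.0, 63.2], 0.93)]
vial_mid [([576.9, -48.4, 35.1], 0.68)]
```

View pics/scene0.png

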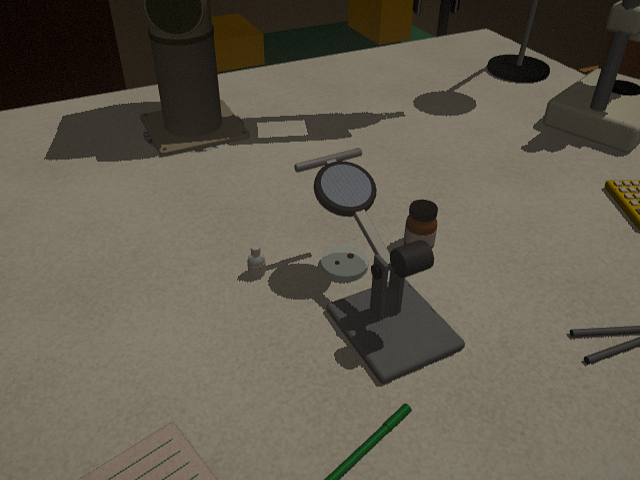

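View pics/side0.png

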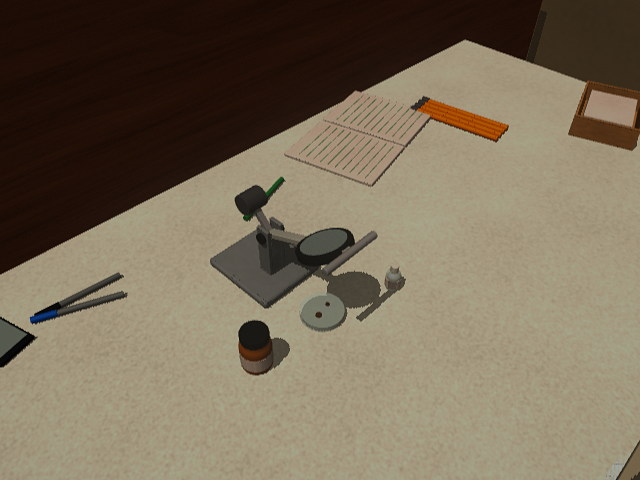

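The scene picture shows the bar from (297,167) to (361,152), and the side picture from (324,272) to (375,236). The jar is beyond the bar's left side, the vial to its right and the dish under the lens. Next I locate the bar ends and stand.

```bash
cat > h.py <<'E'
import numpy as np
from bench import r,optics
from scipy.spatial.transform import Rotation as R
def ray(c,u,v):
    k=optics.camera_params(c);K=k['camera_matrix']
    return k['eye'],R.from_euler('xyz',k['orientation'],degrees=True).as_matrix()@np.linalg.solve(K,[u,v,1.])
def plane(c,u,v,z):
    e,d=ray(c,u,v);return e+d*(z-e[2])/d[2]
def cloud(c,D):
    v,u=np.nonzero(D>0);e=optics.camera_params(c);K=e['camera_matrix'];z=D[v,u]
    p=np.c_[(u-K[0,2])/K[0,0]*z,(v-K[1,2])/K[1,1]*z,z]
    return p@R.from_euler('xyz',e['orientation'],degrees=True).as_matrix().T+e['eye'],u,v
E
python3 - <<'E'
from h import *
np.set_printoptions(precision=1,suppress=True)
E={'scene':[(297,167),(361,152)],'side':[(375,236),(324,272)]}
for c in E:
    q=[plane(c,*p,193) for p in E[c]];print(c,*q,(q[0]+q[1])/2,np.linalg.norm(q[1]-q[0]))
    P,D=optics.snapshot(c);X,u,v=cloud(c,D)
    b=(X[:,0]>540)&(X[:,0]<700)&(X[:,2]>150)&(X[:,2]<215)&(X[:,1]>-30)&(X[:,1]<230)
    m=X[b];print(len(m),m.min(0),m.max(0))
    for lo in range(560,700,10):
        s=m[(m[:,0]>=lo)&(m[:,0]<lo+10)]
        if len(s):print(lo,len(s),s.min(0),s.max(0))
    b=(X[:,2]>3)&(X[:,2]<30)&(X[:,0]>660)&(X[:,0]<950)&(abs(X[:,1]-120)<150)
    import cv2
    print('base',cv2.minAreaRect(X[b][:,:2].astype(np.float32)),np.median(X[b][:,2]))
    b=(X[:,2]>40)&(X[:,0]>700)&(X[:,0]<950)&(abs(X[:,1]-120)<150)
    m=X[b]
    for z in range(40,240,20):
        s=m[(m[:,2]>=z)&(m[:,2]<z+20)]
        if len(s):print(z,len(s),s.mean(0),s.min(0),s.max(0))
E
```

```text
scene [572.   23.4 193. ] [573.3 139.5 193. ] [572.6  81.5 193. ] 116.09720281257388
3301 [565.7  18.6 150. ] [690.9 139.6 201.2]
560 33 [565.7  20.2 193.2] [570.  137.2 199.4]
570 478 [570.1  18.6 186.5] [579.9 139.6 201.2]
580 113 [580.   19.3 189.3] [589.9 108.6 199.7]
590 176 [590.1  40.5 177.6] [600.  117.8 194.9]
600 268 [600.   35.7 175.4] [610.  125.5 192.3]
610 316 [610.1  31.7 169.3] [620.  127.6 190.3]
620 345 [620.1  31.2 164.2] [630.  130.8 185.3]
630 362 [630.   30.6 156.8] [640.  130.8 180.7]
640 361 [640.   31.  153.6] [650.  128.6 176.3]
650 346 [650.1  36.4 150. ] [660.  123.3 172.9]
660 307 [660.   44.2 150.5] [670.  115.4 167.6]
670 148 [670.1  55.4 150.1] [679.9 103.2 163.2]
680 47 [680.1  72.9 150.1] [690.   90.8 154.6]
690 1 [690.9  83.2 150. ] [690.9  83.2 150. ]
base ((804.7855224609375, 118.84638977050781), (289.5704345703125, 298.26043701171875), 0.13544990122318268) 18.112742739564283
40 380 [771.7  81.4  51.9] [750.8  63.2  40.1] [782.5 104.8  60. ]
60 293 [769.5  82.4  70. ] [750.1  63.4  60. ] [782.  104.7  80. ]
80 235 [771.   80.3  88.2] [749.7  60.3 
[... 1076 characters left out ...]
[680.1  77.7 150. ] [685.3  90.1 151.4]
base ((802.5615234375, 135.94744873046875), (258.4013366699219, 282.2613220214844), 87.86189270019531) 16.515269986335852
40 233 [757.8  89.3  51.4] [746.7  66.2  40.2] [778.8 107.5  59.7]
60 184 [759.8  89.2  70.1] [746.8  65.9  60.2] [778.5 107.6  79.9]
80 98 [756.9  97.3  87.7] [746.4  65.8  80.2] [777.6 111.5 100. ]
100 228 [758.1  96.1 113.5] [728.6  59.  100.4] [777.7 113.2 120. ]
120 471 [752.5  88.3 128.4] [700.5  66.3 120. ] [794.5 111.6 139.8]
140 212 [793.4  96.7 150.3] [700.2  65.7 140. ] [830.2 111.5 160. ]
160 426 [801.7  91.9 172. ] [788.6  64.  160.1] [827.8 111.8 180. ]
180 91 [809.5  89.4 181. ] [798.4  65.5 180.1] [818.1 112.5 182.9]
```

```bash
python3 -m pendant '[[0,0,0,0,6.7],[0,0,0,0,6.7],[0,-10,7,0,0],[0,-25,17.5,0,0],[0,-25,17.5,0,0],[0,-25,17.5,0,0],[0,-25,17.5,0,0],[0,-25,17.5,0,0],[0,-25,17.5,0,0],[0,-25,17.5,0,0]]'; python3 -m pendant '[[0,-35,24,0,0],[0,-35,24,0,0],[0,-35,24,0,0],[0,-35,24,0,0],[0,-35,24,0,0],[0,-35,24,0,0],[0,-35,24,0,0],[0,-35,24,0,0],[0,-25,18,0,0],[0,-11,6,0,0]]'
```

```text
time: 1.8
tool_pos: [171.2, 359.0, 231.3]
tcp_rot: [180.0, -0.0, 63.2]
ft_force: [0.7, -0.5, 1.4]
finger_gap: 0.0
time: 2.8
tool_pos: [259.2, -1.4, 237.5]
tcp_rot: [-178.7, 2.0, 63.0]
ft_force: [-0.1, 1.6, -0.0]
finger_gap: -0.0
```

```bash
python3 -m pendant '[[0,0,15,0,-8],[0,0,15,0,-8],[0,0,15,0,-8],[0,0,15,0,-2.8],[0,0,0,0,0],[0,0,0,0,0]]'; python3 -c "
from h import *
s=r.sense();print(s['tool_pos'],s['tcp_rot'],s['joint_pos']);print(R.from_euler('xyz',s['tcp_rot'],degrees=True).as_matrix().round(3))"
```

```text
time: 3.4
tool_pos: [315.9, -14.1, 235.4]
tcp_rot: [-177.9, 1.1, 89.9]
ft_force: [-0.2, 0.0, 0.4]
finger_gap: -0.1
[315.89701898 -14.10498041 235.42500746] [-177.85075061    1.12642083   89.93717254] [ -10.14353605  -38.7696017   123.03322487   -1.49779745   97.65335669
 -100.23422869]
[[ 0.001  0.999 -0.038]
 [ 1.    -0.002 -0.02 ]
 [-0.02  -0.037 -0.999]]
```

Tool tilt persists from out-of-reach poses. Stretching outward should tip the fingertips forward, giving an upward-facing finger side for a true push from underneath. I'll try that in free space, high above.

```bash
python3 -m pendant '[[0,0,25,-30,0],[0,0,35,-30,0],[0,0,40,-28,0],[0,0,40,-28,0],[0,0,40,-28,0],[0,0,40,-28,0],[0,0,40,-20,0],[0,0,40,-20,0],[0,0,40,-20,0],[0,0,40,-10,0]]';python3 -m pendant '[[0,0,40,0,0],[0,0,40,0,0],[0,0,40,0,0],[0,0,40,0,0],[0,0,40,0,0]]'; python3 -c "
from h import *
s=r.sense();print(s['tool_pos'],s['tcp_rot'],s['joint_pos']);print(R.from_euler('xyz',s['tcp_rot'],degrees=True).as_matrix().round(3))"
```

```text
time: 4.4
tool_pos: [698.1, -9.4, 464.5]
tcp_rot: [-178.1, 1.2, 89.9]
ft_force: [1.0, -1.1, 1.9]
finger_gap: 0.1
time: 4.9
tool_pos: [808.2, -9.7, 415.3]
tcp_rot: [179.0, 1.2, 90.0]
ft_force: [-0.2, -0.5, 1.2]
finger_gap: 0.6
[808.18243789  -9.74416236 415.29715403] [178.97074253   1.15932026  89.95443318] [ -3.83055293  55.18745429   1.65058828  -1.28446983 122.05174385
 -94.48761698]
[[ 0.001  1.     0.018]
 [ 1.    -0.    -0.02 ]
 [-0.02   0.018 -1.   ]]
```

```bash
python3 -m pendant '[[0,0,38,-30,0],[0,0,38,-30,0],[0,0,38,-30,0],[0,0,38,-30,0],[0,0,38,-30,0],[0,0,38,-30,0],[0,0,38,-30,0],[0,0,38,-30,0],[0,0,38,-30,0],[0,0,38,-30,0]]'; python3 -c "
from h import *
s=r.sense();print(s['tool_pos'],s['tcp_rot'],s['joint_pos'])"
```

```text
time: 5.9
tool_pos: [835.2, -2.5, 570.7]
tcp_rot: [159.7, 1.4, 90.0]
ft_force: [0.1, 0.4, -0.4]
finger_gap: -0.1
[835.21194523  -2.48999907 570.74728025] [159.73503408   1.41510187  89.98081639] [-3.65659398e+00  4.53127812e+01  1.32325350e+00 -7.13843707e-02
  1.13051810e+02 -9.39300367e+01]
```

```bash
python3 -m pendant '[[0,0,46,-15,0],[0,0,46,-15,0],[0,0,46,-10,0],[0,0,46,-10,0],[0,0,46,-10,0],[0,0,46,-5,0],[0,0,46,-5,0],[0,0,46,-5,0],[0,0,46,0,0],[0,0,46,0,0]]'; python3 -c "
from h import *
s=r.sense();print(s['tool_pos'],s['tcp_rot'],s['joint_pos'])"
```

```text
time: 6.9
tool_pos: [939.6, 1.6, 632.5]
tcp_rot: [140.6, 1.5, 89.9]
ft_force: [0.3, 0.4, 0.1]
finger_gap: 0.1
[939.56665409   1.56618862 632.4652364 ] [140.55412886   1.5370481   89.91287185] [ -3.38088533  45.21075448   1.32952172   0.90893727  93.99701526
 -93.45624447]
```

```bash
python3 -m pendant '[[0,0,46,0,0],[0,0,46,0,0],[0,0,46,5,0],[0,0,46,5,0],[0,0,46,5,0],[0,0,46,10,0],[0,0,46,10,0]]'; python3 -c "
from h import *
s=r.sense();print(s['tool_pos'],s['tcp_rot'],s['joint_pos']);print(R.from_euler('xyz',s['tcp_rot'],degrees=True).as_matrix().round(3))"
```

```text
time: 7.6
tool_pos: [1007.2, 4.0, 682.7]
tcp_rot: [127.2, 1.6, 89.9]
ft_force: [0.9, 0.3, -0.6]
finger_gap: 0.2
[1007.16380914    3.99363292  682.74211639] [127.22221796   1.58291847  89.86727007] [ -3.23588518  46.07423815   1.33410923   1.5382427   79.81604984
 -93.40936884]
[[ 0.002  0.605  0.796]
 [ 1.     0.021 -0.019]
 [-0.028  0.796 -0.605]]
```

```bash
python3 -m pendant '[[0,6,-36,-25,0],[0,7,-36,-28,0],[0,7,-36,-28,0],[0,7,-36,-28,0],[0,7,-36,-28,0],[0,7,-36,-28,0],[0,7,-36,-28,0],[0,7,-36,-28,0],[0,7,-36,-28,0],[0,7,-36,-28,0]]'; python3 -c "
from h import *
s=r.sense();print(s['tool_pos'],s['tcp_rot'],s['joint_pos']);print(R.from_euler('xyz',s['tcp_rot'],degrees=True).as_matrix().round(3))"
```

```text
time: 8.6
tool_pos: [640.0, 61.1, 590.6]
tcp_rot: [127.2, 1.5, 89.8]
ft_force: [-1.7, 1.0, -0.0]
finger_gap: 0.1
[639.96560273  61.05467673 590.62102981] [127.24649731   1.54692912  89.8447361 ] [  2.70958579 -28.8123795   94.70285052  -3.66178524  61.45804341
 -87.74426301]
[[ 0.003  0.605  0.796]
 [ 1.     0.02  -0.018]
 [-0.027  0.796 -0.605]]
```

```bash
python3 -m pendant '[[0,5,-41,-13,0],[0,5,-41,-13,0],[0,5,-41,-13,0],[0,5,-41,-13,0],[0,0,-36,26,0],[0,0,-36,26,0],[0,0,-36,26,0],[0,0,-36,26,0],[0,0,0,0,0],[0,0,0,0,0]]'; python3 -c "
from h import *
s=r.sense();print(s['tool_pos'],s['tcp_rot'],s['joint_pos']);print(R.from_euler('xyz',s['tcp_rot'],degrees=True).as_matrix().round(3))"
```

```text
time: 9.6
tool_pos: [536.1, 90.3, 324.2]
tcp_rot: [129.3, 2.2, 89.1]
ft_force: [0.6, 0.1, 0.7]
finger_gap: 0.1
[536.05307935  90.32397441 324.18116046] [129.25763417   2.1872002   89.07874539] [ 11.45767192 -51.15996569 134.26498274 -14.79199813  47.94962793
 -73.72587107]
[[ 0.016  0.633  0.774]
 [ 0.999  0.019 -0.037]
 [-0.038  0.774 -0.632]]
```

```bash
python3 -m pendant '[[0,-2,-27,14,0],[0,-2,-27,14,0],[0,-2,-27,14,0],[0,0,0,0,0]]'; python3 -c "
from h import *
s=r.sense();print(s['tool_pos'],s['tcp_rot'],s['joint_pos']);print(R.from_euler('xyz',s['tcp_rot'],degrees=True).as_matrix().round(3))"
```

```text
time: 10.0
tool_pos: [529.2, 85.9, 237.5]
tcp_rot: [129.7, 2.3, 88.8]
ft_force: [-0.1, 0.2, 0.0]
finger_gap: 0.1
[529.18446788  85.85423996 237.49501566] [129.74924607   2.3470451   88.82465118] [ 11.129297   -51.12502306 142.95001136 -17.12464516  40.04170579
 -70.55912982]
[[ 0.02   0.64   0.768]
 [ 0.999  0.018 -0.042]
 [-0.041  0.768 -0.639]]
```

```bash
python3 -m pendant '[[0,-30,0,0,0],[0,-37,0,0,0],[0,-37,0,0,0],[0,-37,0,0,0],[0,0,0,0,0]]'; python3 -m pendant '[[0,0,-12,25,0],[0,0,-12,25,0],[0,0,-15,25,0],[0,0,-15,25,0],[0,0,0,0,0]]';python3 -c "
from h import *
s=r.sense();print(s['tool_pos'],s['tcp_rot'],s['joint_pos']);print(R.from_euler('xyz',s['tcp_rot'],degrees=True).as_matrix().round(3))"
```

```text
time: 10.5
tool_pos: [547.9, -57.8, 243.5]
tcp_rot: [129.7, 2.8, 88.2]
ft_force: [-0.2, 0.1, 0.3]
finger_gap: 0.3
time: 11.0
tool_pos: [587.5, -55.6, 127.7]
tcp_rot: [130.5, 2.4, 88.8]
ft_force: [-0.0, 0.1, -2.1]
finger_gap: 0.1
[587.50336624 -55.57721079 127.72496938] [130.48823      2.4376391   88.77901934] [ -16.68979352  -27.89820297  141.72766384   30.91475656   20.06101332
 -131.33969125]
[[ 0.021  0.65   0.76 ]
 [ 0.999  0.019 -0.044]
 [-0.043  0.76  -0.649]]
```

```bash
python3 -m pendant '[[0,0,-10,-10,0],[0,0,-8,-10,0],[0,10,0,0,0],[0,15,0,0,0],[0,0,0,0,0]]'; python3 -c "
from h import *
import cv2
s=r.sense();print(s['tool_pos'],s['tcp_rot'],s['joint_pos']);print(R.from_euler('xyz',s['tcp_rot'],degrees=True).as_matrix().round(3))
a=optics.snapshot('side')[0];b=optics.snapshot('scene')[0]
cv2.imwrite('pics/a1.png',cv2.hconcat([cv2.resize(a[130:400,200:500],(400,360)),cv2.resize(b[30:300,180:480],(400,360))]))"
```

```text
time: 11.5
tool_pos: [580.4, -32.5, 135.4]
tcp_rot: [130.7, 2.5, 88.8]
ft_force: [-0.3, -0.6, -0.3]
finger_gap: -0.2
[580.43986943 -32.47586753 135.44329206] [130.69560287   2.51748513  88.84054643] [ -12.77082001  -31.35072346  142.86205694   20.58604835   20.74540248
 -118.85920872]
[[ 0.02   0.653  0.757]
 [ 0.999  0.02  -0.044]
 [-0.044  0.757 -0.651]]
```

View pics/a1.png

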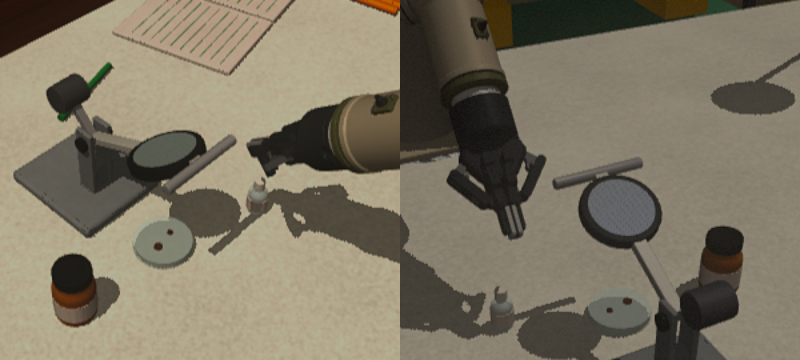

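```bash
python3 -m pendant '[[0,15,0,0,0],[0,20,0,0,0],[0,20,0,0,0],[0,20,0,0,0],[0,20,0,0,0],[0,15,0,0,0],[0,5,0,0,0],[0,0,0,0,0]]'; python3 -c "
from h import *
import cv2
s=r.sense();print(s['tool_pos'],s['tcp_rot'],s['joint_pos']);print(R.from_euler('xyz',s['tcp_rot'],degrees=True).as_matrix().round(3))
a=optics.snapshot('side')[0];b=optics.snapshot('scene')[0]
cv2.imwrite('pics/a2.png',cv2.hconcat([cv2.resize(a[130:400,200:500],(400,360)),cv2.resize(b[30:300,180:480],(400,360))]))"
```

```text
time: 12.4
tool_pos: [581.6, 81.8, 127.3]
tcp_rot: [130.9, 2.5, 88.8]
ft_force: [0.6, 0.0, 0.3]
finger_gap: 0.0
[581.59085705  81.82749712 127.30261606] [130.93281512   2.4603928   88.77999938] [  8.57352586 -25.96008997 140.25930101 -28.13076001  19.35005422
 -58.616077  ]
[[ 0.021  0.656  0.755]
 [ 0.999  0.018 -0.044]
 [-0.043  0.755 -0.655]]
```

View pics/a2.png

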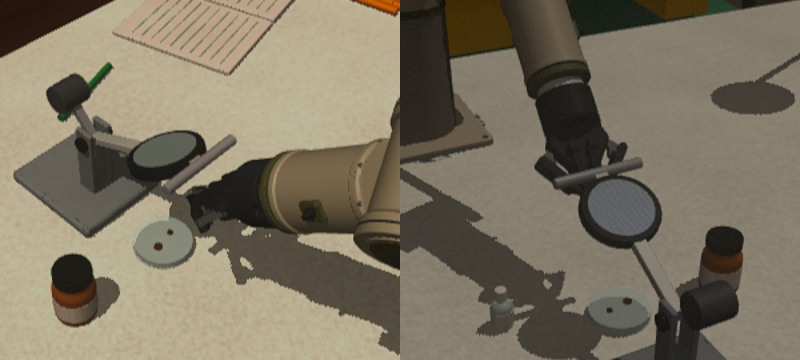

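```bash
python3 -m pendant '[[0,0,5,-13,0],[0,0,5,-13,0],[0,0,6,-12,0],[0,0,0,0,0]]'; cat > st.py <<'E'
from h import *
np.set_printoptions(precision=3,suppress=True)
s=r.sense();M=R.from_euler('xyz',s['tcp_rot'],degrees=True).as_matrix();p=s['tool_pos']
print(s['time'],p,s['joint_pos'],s['ft_force']);print('n',M[:,1],'z',M[:,2])
for a in (.4,.5,.6,.7,.8,.9,1,1.1):
    b=np.array([764-210*np.cos(a),82,110+210*np.sin(a)])-p
    print(a,'gap %.1f behind tip %.1f'%(b@M[:,1]-18,-b@M[:,2]),'| to contact c=8: tool y %.1f z %.1f'%(b@M[:,1]-18,b@M[:,2]+8))
E
python3 st.py
```

```text
time: 12.9
tool_pos: [563.8, 82.9, 165.9]
tcp_rot: [130.8, 2.4, 88.7]
ft_force: [0.7, -0.6, 1.3]
finger_gap: -0.4
12.9 [563.798  82.917 165.875] [  9.333 -35.312 141.714 -21.778  26.702 -65.141] [ 0.75  -0.634  1.268]
n [0.654 0.017 0.757] z [ 0.756 -0.045 -0.653]
0.4 gap 6.0 behind tip 11.7 | to contact c=8: tool y 6.0 z -3.7
0.5 gap 26.3 behind tip 17.2 | to contact c=8: tool y 26.3 z -9.2
0.6 gap 47.0 behind tip 20.5 | to contact c=8: tool y 47.0 z -12.5
0.7 gap 67.9 behind tip 21.8 | to contact c=8: tool y 67.9 z -13.8
0.8 gap 88.9 behind tip 21.0 | to contact c=8: tool y 88.9 z -13.0
0.9 gap 109.7 behind tip 18.1 | to contact c=8: tool y 109.7 z -10.1
1 gap 130.1 behind tip 13.2 | to contact c=8: tool y 130.1 z -5.2
1.1 gap 149.9 behind tip 6.2 | to contact c=8: tool y 149.9 z 1.8
```

```bash
python3 -m pendant '[[0,0,3,-2,0],[0,0,3,-2,0],[0,0,4,-2,0],[0,0,5,-2,0],[0,0,5,-2,0],[0,0,5,-1,0],[0,0,5,-1,0],[0,0,5,-1,0],[0,0,5,-1,0],[0,0,5,-1,0]]'; python3 st.py; python3 -c "
from h import *
import cv2
a=optics.snapshot('side')[0];b=optics.snapshot('scene')[0]
cv2.imwrite('pics/a3.png',cv2.hconcat([cv2.resize(a[130:400,200:500],(400,360)),cv2.resize(b[30:300,180:480],(400,360))]))"
```

```text
time: 13.9
tool_pos: [581.2, 84.9, 206.9]
tcp_rot: [131.0, 2.5, 88.8]
ft_force: [-0.2, -0.4, -0.5]
finger_gap: -0.1
13.9 [581.206  84.886 206.93 ] [  9.139 -34.677 136.696 -18.544  30.971 -68.918] [-0.169 -0.365 -0.481]
n [0.657 0.018 0.754] z [ 0.754 -0.045 -0.656]
0.4 gap -36.5 behind tip -2.1 | to contact c=8: tool y -36.5 z 10.1
0.5 gap -16.2 behind tip 3.5 | to contact c=8: tool y -16.2 z 4.5
0.6 gap 4.5 behind tip 6.9 | to contact c=8: tool y 4.5 z 1.1
0.7 gap 25.4 behind tip 8.3 | to contact c=8: tool y 25.4 z -0.3
0.8 gap 46.4 behind tip 7.6 | to contact c=8: tool y 46.4 z 0.4
0.9 gap 67.2 behind tip 4.8 | to contact c=8: tool y 67.2 z 3.2
1 gap 87.6 behind tip -0.1 | to contact c=8: tool y 87.6 z 8.1
1.1 gap 107.5 behind tip -6.9 | to contact c=8: tool y 107.5 z 14.9
```

View pics/a3.png

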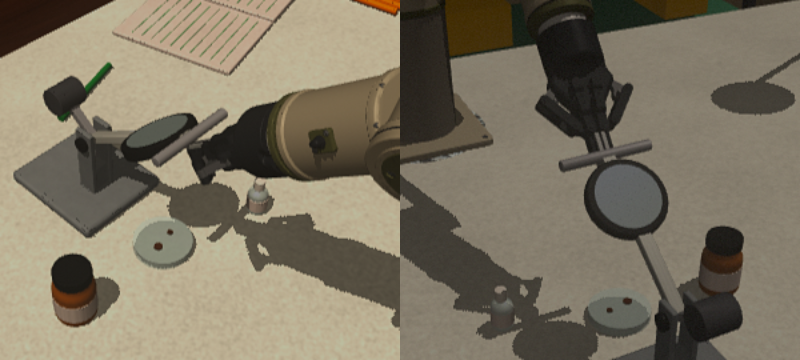

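The bar is lifted, resting on the closed fingertips, and the bystanders are unchanged. I'll continue.

```bash
python3 -m pendant '[[0,0,5,0,0],[0,0,6,0,0],[0,0,6,0,0],[0,0,6,0,0],[0,0,6,0,0],[0,0,6,0,0],[0,0,6,0,0],[0,0,6,0,0],[0,0,6,1,0],[0,0,5,1,0]]'; python3 st.py; python3 -c "
from h import *
import cv2
a=optics.snapshot('side')[0];b=optics.snapshot('scene')[0]
cv2.imwrite('pics/a4.png',cv2.hconcat([cv2.resize(a[130:400,200:500],(400,360)),cv2.resize(b[30:300,180:480],(400,360))]))"
```

```text
time: 15.0
tool_pos: [621.1, 85.8, 249.5]
tcp_rot: [131.0, 2.4, 88.7]
ft_force: [0.1, 0.1, 0.7]
finger_gap: -0.2
15.0 [621.082  85.847 249.519] [  8.275 -28.896 128.452 -16.239  33.047 -71.823] [0.063 0.111 0.655]
n [0.657 0.018 0.754] z [ 0.754 -0.044 -0.655]
0.4 gap -94.8 behind tip 0.1 | to contact c=8: tool y -94.8 z 7.9
0.5 gap -74.5 behind tip 5.6 | to contact c=8: tool y -74.5 z 2.4
0.6 gap -53.8 behind tip 9.0 | to contact c=8: tool y -53.8 z -1.0
0.7 gap -32.9 behind tip 10.4 | to contact c=8: tool y -32.9 z -2.4
0.8 gap -11.9 behind tip 9.7 | to contact c=8: tool y -11.9 z -1.7
0.9 gap 8.9 behind tip 6.9 | to contact c=8: tool y 8.9 z 1.1
1 gap 29.3 behind tip 2.0 | to contact c=8: tool y 29.3 z 6.0
1.1 gap 49.1 behind tip -4.9 | to contact c=8: tool y 49.1 z 12.9
```

View pics/a4.png

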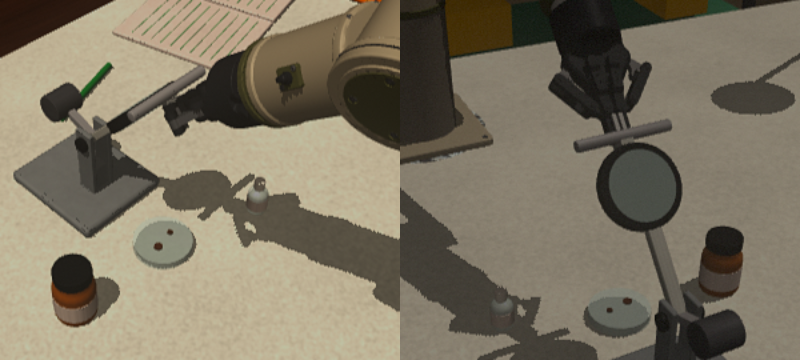

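```bash
python3 -m pendant '[[0,0,4,1,0],[0,0,5,1,0],[0,0,5,1,0],[0,0,5,1,0],[0,0,5,2,0],[0,0,5,1,0],[0,0,4,1,0],[0,0,2,0,0],[0,0,0,0,0],[0,0,0,0,0]]'; python3 st.py|head -2; python3 -m pendant '[[0,0,0,0,0],[0,0,0,0,0],[0,0,0,0,0],[0,0,0,0,0],[0,0,0,0,0],[0,0,0,0,0],[0,0,0,0,0],[0,0,0,0,0]]'; python3 -c "
from h import *
import cv2
a=optics.snapshot('side')[0];b=optics.snapshot('scene')[0]
cv2.imwrite('pics/a5.png',cv2.hconcat([cv2.resize(a[130:400,200:500],(400,360)),cv2.resize(b[30:300,180:480],(400,360))]))"
```

```text
time: 16.1
tool_pos: [649.5, 86.1, 269.9]
tcp_rot: [131.0, 2.5, 88.7]
ft_force: [0.7, 0.4, 0.3]
finger_gap: -0.0
16.1 [649.479  86.071 269.853] [  7.702 -24.429 123.17  -15.155  33.721 -73.23 ] [0.66  0.366 0.254]
n [0.657 0.018 0.754] z [ 0.753 -0.045 -0.656]
time: 16.9
tool_pos: [649.6, 86.1, 270.0]
tcp_rot: [131.0, 2.4, 88.8]
ft_force: [0.1, -0.5, 0.3]
finger_gap: -0.1
```

View pics/a5.png

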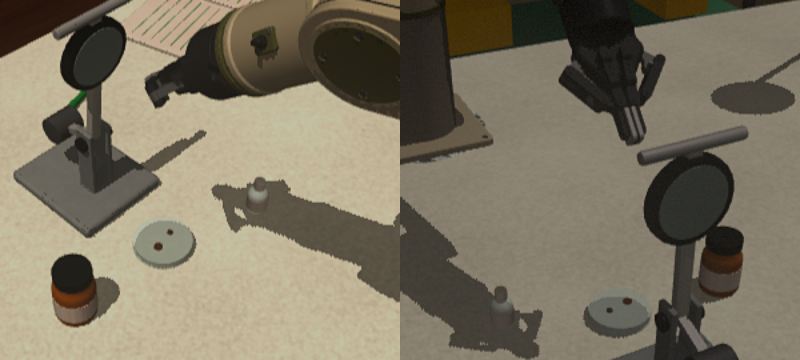

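The magnifier has tipped over by itself, away from the fingers. I'll back off along the tool axis, let it settle and check.

```bash
python3 -m pendant '[[0,0,-3,-12,0],[0,0,-5,-20,0],[0,0,-5,-20,0],[0,0,-5,-20,0],[0,0,-3,-12,0],[0,0,0,0,0],[0,0,0,0,0],[0,0,0,0,0],[0,0,0,0,0],[0,0,0,0,0]]'; python3 -m pendant '[[0,0,0,0,0],[0,0,0,0,0],[0,0,0,0,0],[0,0,0,0,0],[0,0,0,0,0],[0,0,0,0,0]]'; python3 - <<'E'
from h import *
import cv2
np.set_printoptions(precision=1,suppress=True)
for i in range(2):
  for c in('side','scene'):
    P,D=optics.snapshot(c)
    X,u,v=cloud(c,D);b=(X[:,2]>290)&(X[:,0]>690)&(X[:,0]<900)&(abs(X[:,1]-85)<80);print(c,'top',X[b][:,2].max(),X[b][X[b][:,2]>305].mean(0))
    if i: cv2.imwrite(f'pics/f_{c}.png',P); print([(n,optics.search_frame(c,n)[:1]) for n in('dish_mid','jar_mid','vial_mid')])
a=cv2.imread('pics/f_side.png');b=cv2.imread('pics/f_scene.png')
cv2.imwrite('pics/a6.png',cv2.hconcat([cv2.resize(a[130:400,200:500],(400,360)),cv2.resize(b[30:300,180:480],(400,360))]))
a=1.9;print('expected bar at stop',764-210*np.cos(a),110+210*np.sin(a))
E
```

```text
time: 18.0
tool_pos: [572.6, 89.3, 308.5]
tcp_rot: [131.1, 2.5, 88.7]
ft_force: [-0.3, 0.4, 0.3]
finger_gap: -0.1
time: 18.6
tool_pos: [572.5, 89.5, 309.4]
tcp_rot: [131.0, 2.4, 88.7]
ft_force: [-0.4, 0.4, 0.4]
finger_gap: -0.0
side top 316.6314378493893 [827.9  91.5 311.3]
scene top 317.825025314417 [837.1  82.1 312.8]
side top 316.92301182904845 [827.8  92.1 311.4]
[('dish_mid', [{'at': [616.2, 94.7, 9.8], 'score': 0.57}]), ('jar_mid', [{'at': [611.1, 256.7, 65.1], 'score': 0.74}]), ('vial_mid', [{'at': [572.9, -48.9, 38.3], 'score': 0.68}])]
scene top 318.2910256692934 [837.1  82.1 312.7]
[('dish_mid', [{'at': [631.6, 88.9, 16.2], 'score': 0.66}]), ('jar_mid', [{'at': [650.7, 235.2, 35.7], 'score': 0.67}]), ('vial_mid', [{'at': [585.9, -60.4, 34.8], 'score': 0.88}])]
expected bar at stop 831.8908090413357 308.72301841435706
```

View pics/a6.png

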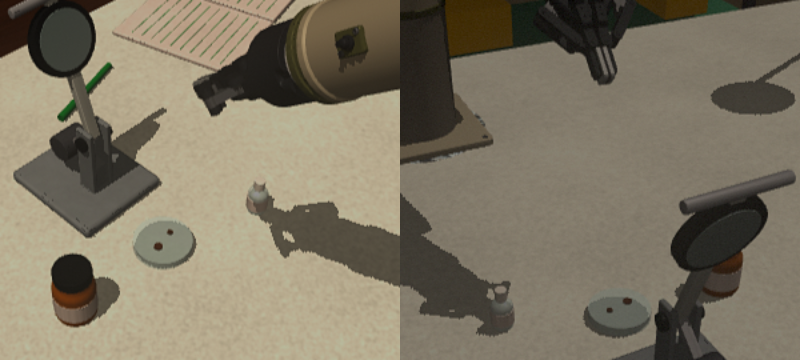

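The bar is at rest at the rear stop: measured about (832, 85), expected x 832. The bystanders haven't moved and the robot is clear.

```bash
python3 -c "
from bench import hand_in
print(hand_in())"
```

```text
the job is handed in; nothing more can be done
None
```

The magnifier is raised and resting on its rear stop by itself. I handed the job in after about 19 s on the robot's clock.

**How it was done:** The moves cannot tilt the tool directly, so I first stretched the arm to its reach limit in free space, which tipped the tool about 50°. I then brought the shut fingers in from the side, under the bar. From there I pushed it up slowly along its arc until it passed its balance point and fell back on its own, then backed away.

**Last checks:**
- **Magnifier:** two sets of pictures showed the bar still. The side and scene cameras put it at x ≈ 828 and 837, against 832 expected at the rear stop. Its top is at 317–318 mm.
- **Robot:** it touches nothing. The nearest part, the fingertips, is about 250 mm from the bar. The force readings, taken at the end of each move, never showed more than noise (about 2 N).
- **Dish, jar and vial:** all three look unmoved in the pictures. The side camera finds each within 5 mm of its starting reading.
- **One disagreement:** the scene camera's jar reading moved, most likely because the raised magnifier now partly hides the jar from that camera. The side view shows the jar in place.

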